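# Slide a cheese pot round the counter guide to its pick-up stop

## Robot

A 6-joint arm with a two-finger parallel gripper is mounted at the origin on the work surface. World frame = base frame: x ahead of the robot, y to its left, z up, the work surface at z = 0. Lengths are in mm, angles in degrees, forces in N, time in s.
With the tool pointing down it reaches from about 350 to 850 mm from the base axis. Payload 8.1 kg.
Tool frame: the origin (TCP) lies on the centre line of the jaws, within the pads' length; the fingertips stand r.tip_extent ahead of it and the grasp point (between the pads) lies 8 mm behind it (r.tip_extent is the distance from the TCP to the fingertips, in mm); z points along the fingers, y is the direction in which the jaws open and shut (so a half turn about z gives the same grasp; the last joint's range is limited). The gripper opens to 85 mm and grips with 20 to 120 N. Pads are 22 mm wide; open, the fingers measure 114 mm over their backs; the gripper's body (76 mm by 85 mm) begins 54 mm behind the grasp point. The pads swing forward as they close: fully open they stand 13 mm farther back than shut.
Start: joints at [60.539, 7.471, 85.268, -0, 87.261, -4.893], TCP at [249.448, 545.693, 242.292] pointing down, gripper open.
Joint ranges: [-169.43, 169.43], [-51.17, 129.36], [1.28, 143.12], [-76.62, 256.62], [0, 156.53], [-152.29, 152.29]. Speed limits (degrees/s): [136.94, 136.94, 159.86, 180, 180, 180].

## Interface

Orientations are given as [roll, pitch, yaw] about the fixed x, y, z axes, in that order (R = Rz(yaw) Ry(pitch) Rx(roll)).
In Python, from bench import sense, optics, hand_in, spotter, r gives the robot as it stands.
- The arm moves only by the tool apply_moves, never from a script. Its argument "series" is a list of rows, each a list of 3 entries, a list of its own where there are three numbers: the opening, from 0 (shut) to 1 (fully open), then the shift along the world's x, y, z in m, then the turn about the world's z in rad. In form: [[grip, [x, y, z], turn], ...]. A call has 1 to 5 rows; each row is the pose to reach, as a shift and turn from the pose measured when the call began; what a row does not reach only later rows make up. A row lasts 1/8 s, in which the tool goes at most 62.5 mm and 10.7 degrees, less where a joint would pass 70% of its speed; a pose out of reach is approached as far as the arm can. A call with a gripper value outside its range is refused whole. The fingers move at their own pace and stop on an object; "grip_force" is the grip in N (left out, the last holds). Time passes only in rows, so rows that repeat a pose let the fingers close. It gives the time, the measured TCP pose, the force and the opening at its end, in the units of the state.
- sense(): the state, without advancing time (a new reading comes with each control period).
- optics.snapshot(name): name is "side" or "top" or "wrist"; returns a dict with "color" (400x640x3 uint8, blue, green, red), "intrinsics" (3x3 intrinsics, pixels), "rvec" (rotation vector, rad) and "tvec" (3), from world to camera coordinates, as OpenCV has them. Camera axes: x right, y down, z forward; pixel columns grow to the right and rows downward; lengths in mm; the calibration is good to about 2 mm. A picture is of the moment at which its call begins. There is no depth.
- hand_in(): hands the job in, once; it reports no verdict.
Trained networks look in a picture, given as the dict that the camera call returned (one of the last four; its "shot" number tells which), for a name from the list of things; names that differ only in an ending like _2 or _b are one class to them, and where a whole thing is asked for, a point or a joint stands for the part that bears it (a point fixed in the world has none). Each returns a list of dicts, best first, with "p" (0 to 1); they miss things now and then, are a little off and sometimes report something else, mostly with a low value. They report only what shows in the picture. A call takes as long as a camera call. They do not tell look-alikes from the thing itself.
- spotter.search_frame(picture, query): "xyz" ([x, y, z] in mm, in the coordinates of the camera as it stood for that picture, good to about 4 mm: the middle of the surface that is visible of it).
- spotter.masks_of(picture, query): "mask" (400x640 bool, what is visible of it).
The state is a dict: "time": time; "joint_pos": joint angles; "qd": joint speeds; "joint_efforts": joint torques, N m; "tool_pos": TCP position; "tcp_rot": TCP orientation; "ft_force": force on the tool from outside, world axes, zero at the start; "wrist_torque": the same for the moment, N m; "finger_gap": finger opening in mm.
Only numpy, scipy, OpenCV 4.12 (cv2) and the standard library are available. Lean on these libraries where they do the work, as an engineer would, in place of code of your own. Each camera call takes 0.05 s, during which the arm holds its last target.

## Task

Stand the blue lidded cheese pot upright at the flared mouth of the steel guide on the counter, then slide it along between the rails, round the bend, without lifting it or forcing it against the rails. Push it home until it meets the orange stop pad and press it there with a light push (8 to 15 newtons) for a good half second, then let go and leave it there, and do not disturb the jars and the tin.

Things in the scene. Friction and masses are not known exactly. Their poses are not given: they have to be found in the camera images.
- pot_center (a point): centre of the loose round cheese pot (half-way up, 30 mm above its underside): blue plastic, white lid, plain upright cylinder 60 mm in diameter, 60 mm tall, 0.2 to 0.4 kg. It starts upright on the bare counter to the right of the guide; its yaw does not matter. Sliding it takes 1 to 4 N, more where it rubs on the rails.
- guide: fixed guide: white plate 4 mm thick with two steel rails on it, lane between them 64 mm wide. Origin: centre of the quarter bend, at counter height; z up. Lane centre line in this frame (mm): along +y at x = -100 from y = -170 to 0, then clockwise (seen from above) round radius 100 about the origin to (0, 100), then along +x at y = 100 to the end stop.
- rails: the two dark steel rails with the end stop they carry, fixed on the plate; same origin and axes as the guide. Upright, 5 mm thick, tops 24 mm over the counter, 2 mm clear of the pot on each side. They are delicate: the pot must never load them (rails and stop together) with more than 18 N.
- entry (a point): point on the plate's top, on the lane's centre line before the mouth (guide frame -100, -125, 4 mm), where the pot can be stood; axes as the guide's. From y = -170 to -103 mm (guide frame) there is only open plate, 90 mm wide; from -103 to -65 mm the rails flare (gap narrowing from about 98 to 64 mm); beyond that they are parallel.
- bend (a point): point on the plate's top, on the lane's centre line half-way round the bend (guide frame -71, 71, 4 mm).
- home (a point): point on the plate's top (guide frame 50, 100, 4 mm) where the middle of the pot's underside lies when the pot is fully home and the pad is screwed right back. With the pad screwed out, home is up to 28 mm short of this point (towards -x). Axes as the guide's; the stop lies towards +x.
- stop: end stop across the lane's end: dark bracket with an orange pad (62 mm wide, 37 tall) screwed out towards the pot. Origin: lower middle of the pad's face with the pad right back (guide frame 80, 100, 4 mm), x the pushing way. The pad stands 0 to 28 mm proud of this (set anew each time, not in the readings): feel for it. Rigid. It must bear over 4 N for 0.4 s unbroken, never over 18 N.
- honey: bystander: amber honey jar, 58 mm in diameter, 72 mm tall, in the inner corner of the guide; origin under its centre. Leave alone.
- tin: bystander: green tin, 68 mm in diameter, 75 mm tall, left of the guide; origin under its centre. Leave alone.
- olives: bystander: green glass jar, 54 mm in diameter, 80 mm tall, beyond the pot; origin under its centre. Leave alone.
Not all that is in view belongs to the job. Of the things that look like the part that bears pot_center, take the one that is farthest from the robot's base at the start.

How it is judged (in metres and radians):
On the way, in this order (a step that is already met when the one before it is completed fails the run):
1. the pot stands on the guide's plate in or before the mouth (before the bend), upright (x of pot_center in the frame of guide between -0.122 and -0.078 m and y of pot_center in the frame of guide between -0.17 and 0 m and z of pot_center in the frame of guide below 0.038 m and angle between pot_center's own z axis and vertical below 0.1 rad), for 0.2 s.
2. the pot slides through the middle of the bend, down on the plate (horizontal distance between pot_center and bend below 0.02 m and z of pot_center in the frame of guide below 0.042 m), for 0.04 s.
3. the pot is pressed on the end stop with more than 4 N for 0.4 s (contact force between pot and stop above 4 N), for 0.4 s.
At the end, for the whole second after the job is handed in: the pot stands at rest and upright (within 0.08 rad) between the rails at the end stop, down on the plate, its centre no more than 31 mm short of site home along the lane (the pad's 28 mm setting and 3 mm) nor 3 mm beyond it, and within 5 mm across it (x of pot_center in the frame of home between -0.031 and 0.003 m and y of pot_center in the frame of home between -0.005 and 0.005 m and z of pot_center in the frame of home below 0.034 m and angle between pot_center's own z axis and vertical below 0.08 rad and linear speed of pot below 0.01 m/s); the robot touches nothing.
It fails at once if the pot presses on the rails or the stop with more than 18 N (contact force between pot and rails above 18 N).
It fails at once if the pot is lifted more than 12 mm off the plate in or beyond the bend (y of pot_center in the frame of guide above 0.01 m and z of pot_center in the frame of guide above 0.046 m).
It fails at once if the pot is tipped by more than 20 degrees (angle between pot_center's own z axis and vertical above 0.35 rad).
It fails at once if a bystander (honey jar, tin or olive jar) is moved more than 15 mm or tipped (distance of any of honey, tin, olives from where it was at the start of the episode above 0.015 m or angle between any of honey, tin, olives's own z axis and vertical above 0.3 rad).
It also fails if it takes over 72 s, if anything falls off the work surface, if the arm or the gripper's body presses on something with over 40 N, if the wrist force passes 120 N, or if a joint passes its speed limit or range.

## Working session

There is one attempt and no reset: what is moved stays moved. The work goes in short steps, Python scripts to look and compute and a tool call to move; the robot and the scene stay as the last step left them, time stands still between calls to the robot, and variables do not carry over. Pictures are saved under pics/ and viewed, and the job is handed in when it is done.

Besides the shell and the picture viewer there is one more tool, called after "Request:" by a JSON object that holds its "fn" and its "kwargs". apply_moves: Moves the arm, as the interface text tells. Its arguments: {"type":"object","properties":{"series":{"type":"array"},"grip_force":{"type":"number"}},"required":["series"]}

```bash
ls; mkdir -p pics
cat > h.py <<'E'
from bench import sense, optics, hand_in, spotter, r
import numpy as np, cv2
def w2c(p):
    R=cv2.Rodrigues(np.array(p['rvec'],float))[0]; return R,np.array(p['tvec'],float).ravel()
def c2w(p,x):
    R,t=w2c(p); return R.T@(np.array(x,float)-t)
def ray(p,u,v,z):
    R,t=w2c(p); K=np.array(p['intrinsics']); d=R.T@np.linalg.inv(K)@np.array([u,v,1.]); c=-R.T@t
    return c+d*(z-c[2])/d[2]
def proj(p,X):
    return cv2.projectPoints(np.array(X,float).reshape(-1,1,3),np.array(p['rvec'],float),np.array(p['tvec'],float),np.array(p['intrinsics'],float),None)[0].reshape(-1,2)
E
python3 - <<'E'
from h import *
print(sense(), r.tip_extent)
for n in ['top','side','wrist']:
    p=optics.snapshot(n); cv2.imwrite(f'pics/{n}0.png',p['color'])
    for q in ['pot_center','guide','rails','stop','honey','tin','olives','home','entry','bend']:
        try:
            for d in spotter.search_frame(p,q): print(n,q,round(d['p'],2),np.round(c2w(p,d['xyz'])), np.round(proj(p,c2w(p,d['xyz']))[0]))
        except Exception as e: print(n,q,e)
E
```

```text
pics
{'time': 0.0, 'joint_pos': array([ 6.05382516e+01,  7.51622080e+00,  8.53297201e+01,  1.37601446e-03,
        8.72610173e+01, -4.89183679e+00]), 'qd': array([-0.05086836,  0.00958168,  0.00933317,  0.04460853,  0.07601565,
        0.00351009]), 'joint_efforts': array([-5.02765019e-03, -5.69439340e+01, -5.00524557e+01, -6.56753327e-04,
        1.57279830e-02,  6.83642293e-05]), 'tool_pos': array([249.18087122, 545.22821744, 241.22858412]), 'tcp_rot': array([-1.79893549e+02, -1.04901641e-02,  1.55430012e+02]), 'ft_force': array([-0.03859825,  0.40965544, -0.52489269]), 'wrist_torque': array([-0.04015929,  0.01278344, -0.04290698]), 'finger_gap': 85.25045905479033} 11.0
top pot_center 0.74 [ 490. -306.   63.] [433. 206.]
top pot_center 0.7 [ 392. -180.   62.] [386. 241.]
top pot_center 0.65 [ 309. -271.   60.] [420. 273.]
top pot_center 0.6 [ 383. -332.   61.] [442. 246.]
top guide 0.79 [523.  75.   2.] [293. 192.]
top rails 0.97 [589. 114.  24.] [280. 167.]
top stop 0.73 [ 638. -236.   84.] [410. 149.]
top stop 0.53 [675. 138.  38.] [272. 135.]
top honey 0.62 [658. -12.  72.] [326
[... 606 characters left out ...]
25.  50.   9.] [340. 207.]
side rails 0.92 [575. 108.  16.] [360. 189.]
side rails 0.61 [662. -27.  53.] [407. 217.]
side stop 0.57 [674. 140.  35.] [398. 176.]
side stop 0.39 [575. 107.  17.] [359. 189.]
side honey 0.93 [661. -26.  52.] [407. 217.]
side tin 0.84 [537. 371.  54.] [339. 121.]
side tin 0.62 [663. -26.  49.] [408. 218.]
side olives 0.84 [ 639. -259.   65.] [422. 312.]
side olives 0.32 [524.  48.   7.] [340. 209.]
side home 0.72 [523.  49.   9.] [339. 208.]
side home 0.68 [572. 106.  18.] [358. 189.]
wrist guide 0.43 [440. 152.   6.] [122. 398.]
wrist home 0.43 [441. 154.   4.] [124. 397.]
wrist entry 0.67 [440. 152.   3.] [123. 396.]
wrist bend 0.64 [436. 151.   4.] [120. 395.]
```

View pics/top0.png

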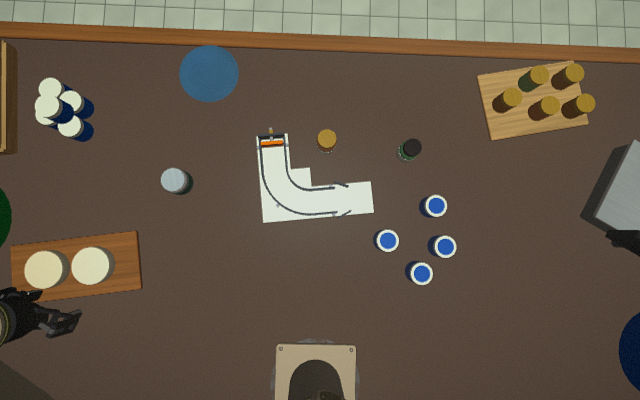

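View pics/side0.png

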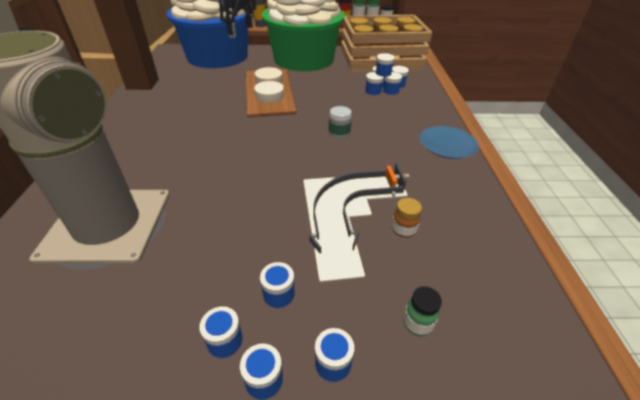

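Run:
```python
import cv2
a=cv2.imread('pics/top0.png')
cv2.imwrite('pics/crop_pots.png',cv2.resize(a[130:310,350:480],None,fx=3,fy=3,interpolation=cv2.INTER_CUBIC))
cv2.imwrite('pics/crop_guide.png',cv2.resize(a[110:280,230:390],None,fx=3.5,fy=3.5,interpolation=cv2.INTER_CUBIC))
```

```text
(no output)
```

View pics/crop_pots.png

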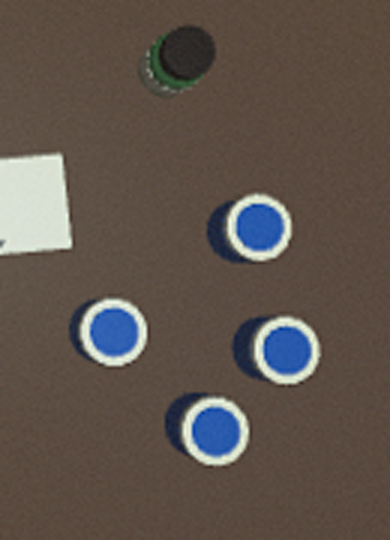

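View pics/crop_guide.png

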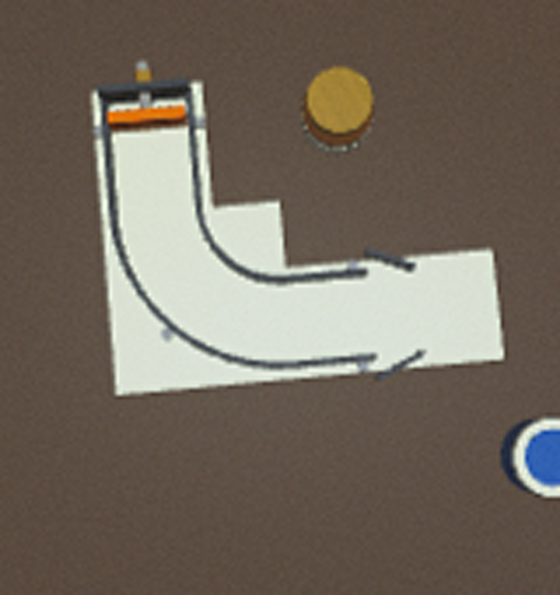

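Four blue pots stand right of the guide, at top pixels (435,206), (388,241), (421,273) and (445,246), about 578, 431, 411 and 507 mm from the base. The one at (435,206), world ≈(491,-310), is the farthest, so it is the target. The stack at (65,110) is left of the guide and doesn't fit. Next I'll go over the guide for a wrist view.

Request:
{"fn": "apply_moves", "kwargs": {"series": [[1,[0.03,-0.05,0.02],0],[1,[0.06,-0.1,0.04],0],[1,[0.09,-0.15,0.06],0],[1,[0.12,-0.2,0.08],0],[1,[0.15,-0.25,0.1],0]]}}

```text
time: 2.28
tool_pos: [400.1, 294.0, 343.2]
tcp_rot: [180.0, 0.0, 155.4]
ft_force: [1.1, -0.9, 0.7]
finger_gap: 85.6
```

Run:
```python
from h import *
s=sense(); print(s['time'],s['tool_pos'],s['tcp_rot'],s['ft_force'])
p=optics.snapshot('wrist'); cv2.imwrite('pics/w1.png',p['color'])
R,t=w2c(p); print(-R.T@t, R[2])
```

```text
2.275 [400.06198476 294.01574612 343.18908627] [1.79964615e+02 2.67691412e-02 1.55446187e+02] [ 1.08853161 -0.89405352  0.68160152]
[331.34509093 324.60859187 475.09320853] [ 0.26807543 -0.12238822 -0.95559232]
```

View pics/w1.png

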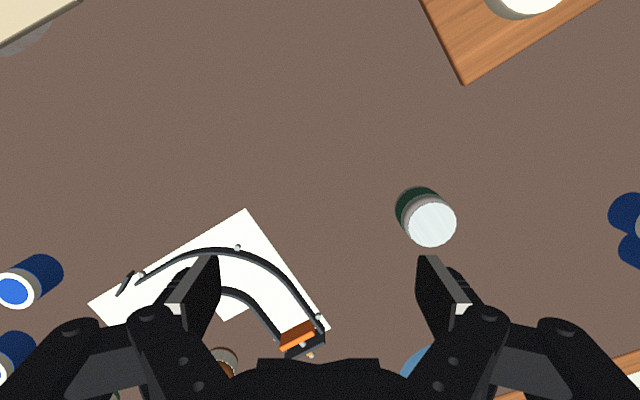

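Request:
{"fn": "apply_moves", "kwargs": {"series": [[1,[0.035,-0.05,0.0],0],[1,[0.07,-0.1,0.0],0],[1,[0.105,-0.15,0.0],0],[1,[0.14,-0.2,0.0],0],[1,[0.16,-0.22,0.0],0]]}}

```text
time: 2.95
tool_pos: [565.3, 66.1, 346.1]
tcp_rot: [180.0, 0.4, 155.0]
ft_force: [0.2, 1.0, 0.5]
finger_gap: 85.6
```

Run:
```python
from h import *
import pickle
s=sense(); print(s['time'],s['tool_pos'],s['tcp_rot'],s['ft_force'])
p=optics.snapshot('wrist'); cv2.imwrite('pics/w2.png',p['color'])
q=optics.snapshot('top'); sd=optics.snapshot('side')
pickle.dump([p,q,sd],open('p2.pkl','wb'))
R,t=w2c(p); print(-R.T@t, R[2])
```

```text
2.95 [565.30700364  66.13351166 346.0628407 ] [179.95513988   0.36028157 155.01378478] [0.19637146 0.98390246 0.49481932]
[496.12678273  97.53919355 477.54061745] [ 0.27223537 -0.12660685 -0.95386509]
```

View pics/w2.png

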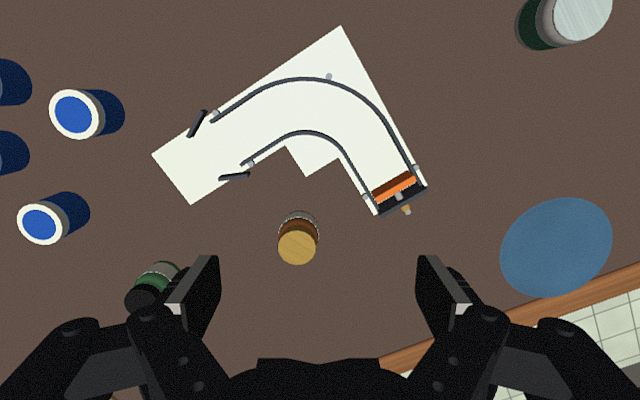

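```bash
cat > fit.py <<'E'
from h import *
import pickle
from scipy.optimize import minimize
def rails_pts(Ro):
    P=[(-Ro,y) for y in np.linspace(-55,0,6)]+[(-Ro*np.cos(a),Ro*np.sin(a)) for a in np.linspace(0,np.pi/2,16)]+[(x,Ro) for x in np.linspace(8,50,5)]
    return np.array(P)
def G2W(g,P,z):
    c,s=np.cos(g[2]),np.sin(g[2]); return np.c_[g[0]+c*P[:,0]-s*P[:,1],g[1]+s*P[:,0]+c*P[:,1],np.full(len(P),z)]
S=4
def draw(p,g,polys):
    m=np.zeros((400*S,640*S),np.uint8)
    for poly in polys:
        uv=proj(p,G2W(g,poly[:,:2],0)+np.c_[0*poly[:,:2],poly[:,2]])
        cv2.fillPoly(m,[np.int32(np.round(((uv+.5)*S-.5)*16))],255,shift=4)
    return cv2.resize(m,(640,400),interpolation=cv2.INTER_AREA)/255.
def railpolys():
    out=[]
    for a,b in((63,68),(132,137)):
        A,B=rails_pts(a),rails_pts(b)
        q=lambda P,z:np.c_[P,np.full(len(P),z)]
        for i in range(len(A)-1):
            for (X,zx),(Y,zy) in [((A,24),(B,24)),((A,4),(A,24)),((B,4),(B,24))]:
                out.append(np.r_[q(X[i:i+2],zx),q(Y[i:i+2],zy)[::-1]])
    return out
RP=railpolys()
plate=np.array([(-145,-170),(-55,-170),(-55,-65),(55,55),(55,145),(-145,145)],float)
def region(p,g):
    P=np.array([(-142,-52),(-58,-52),(-58,0),(-41,41),(0,58),(47,58),(47,142),(-142,142)],float)
    return draw(p,g,[np.c_[P,np.full(len(P),4.)]])>.5
def fit(p,g0):
    gray=cv2.cvtColor(p['color'],cv2.COLOR_BGR2GRAY).astype(float)
    reg=region(p,g0); W=np.percentile(gray[reg],80); D=np.percentile(gray[reg],5)
    dark=np.clip((W-gray)/(W-D),0,1)
    def cost(g): return np.sum(((draw(p,[g[0],g[1],g[2]/100],RP)-dark)**2)[reg])/reg.sum()
    x=np.array([g0[0],g0[1],g0[2]*100])
    for st in (6,2,.7):
        sim=np.r_[[x],x+np.eye(3)*st]; r_=minimize(cost,x,method='Nelder-Mead',options=dict(initial_simplex=sim,xatol=.02,fatol=1e-7)); x=r_.x
    return np.array([x[0],x[1],x[2]/100]),r_.fun
E
python3 - <<'E'
from fit import *
ps=pickle.load(open('p2.pkl','rb')); p,q,sd=ps
a=ray(p,152,154,4)[:2];b=ray(p,191,205,4)[:2];c=ray(p,341,26,4)[:2]
print(a,b,c,np.linalg.norm(a-b),np.linalg.norm(a-c))
d=c-a; yaw=np.arctan2(d[1],d[0])-np.pi/2
R=np.array([[np.cos(yaw),-np.sin(yaw)],[np.sin(yaw),np.cos(yaw)]])
o=a-R@[-145,-170]; print('init',o,np.degrees(yaw))
g0=[*o,yaw]
for n,im in zip(['wrist','top','side'],ps):
    g,f=fit(im,g0); print(n,g[:2],np.degrees(g[2]),f)
    if n=='wrist':
        v=im['color'].copy(); m=draw(im,g,RP); v[m>.5]=(0,0,255)
        cv2.imwrite('pics/fit_w2.png',cv2.resize(v[0:240,130:460],None,fx=2.4,fy=2.4))
for n,im in zip(['wrist','top','side'],ps): pass
p0=ray(p,44,222,64);
E
```

```text
[ 473.75497451 -153.10056569] [ 563.437845   -143.25163206] [437.05110848 158.43260169] 90.22205247923053 313.6878833569709
init [597.86768052  32.69780945] 6.719433864299882
wrist [596.31874185  31.27399859] 6.927466629222371 0.0048029580587120296
top [594.22175903  30.38471022] 6.7333673991063945 0.044832603308069326
side [596.36308106  35.58684912] 6.581346706511077 0.030146398696204228
```

Run:
```python
from h import *
import pickle
ps=pickle.load(open('p2.pkl','rb'))
# lid centers by white+blue lid ellipse
for n,im in zip(['wrist','top','side'],ps):
    for q in ['pot_center','honey','olives','tin']:
        try:
            for d in spotter.search_frame(im,q): print(n,q,round(d['p'],2),np.round(c2w(im,d['xyz'])), np.round(proj(im,c2w(im,d['xyz']))[0]))
        except Exception as e: print(e)
    hsv=cv2.cvtColor(im['color'],cv2.COLOR_BGR2HSV)
    m=cv2.inRange(hsv,(100,150,120),(125,255,255))
    k,l,st,ce=cv2.connectedComponentsWithStats(m)
    for i in range(1,k):
        if st[i,4]>60: print(n,ce[i],st[i,4],np.round(ray(im,*ce[i],60),1))
```

```text
wrist pot_center 0.95 [ 397. -316.   25.] [ 13. 156.]
wrist pot_center 0.95 [ 398. -173.   60.] [ 81. 113.]
wrist pot_center 0.8 [ 330. -250.   22.] [21. 89.]
wrist pot_center 0.76 [ 492. -298.   62.] [ 48. 220.]
wrist honey 0.81 [658.  -8.  71.] [297. 242.]
wrist olives 0.65 [ 634. -232.   61.] [149. 285.]
wrist tin 0.58 [545. 370.  78.] [566.  22.]
wrist [ 72.84646465 114.11515152] 990 [ 394.4 -183.3   60. ]
wrist [ 38.61103448 224.2137931 ] 725 [ 492.  -314.7   60. ]
top pot_center 0.98 [ 491. -306.   64.] [433. 205.]
top pot_center 0.9 [ 392. -185.   66.] [388. 241.]
top pot_center 0.66 [ 381. -333.   61.] [442. 247.]
top pot_center 0.65 [ 305. -267.   61.] [418. 275.]
top honey 0.54 [664.  -4.  70.] [323. 138.]
top olives 0.83 [ 637. -238.   81.] [410. 150.]
top tin 0.69 [533. 380.  78.] [176. 181.]
top tin 0.19 [650. 163.  37.] [262. 144.]
top [435.97237569 205.06629834] 181 [ 492.  -315.5   60. ]
top [387.3027027  240.01081081] 185 [ 394.2 -183.7   60. ]
top [445.02173913 246.15217391] 184 [ 382. -340.   60.]
top [421.2393617  273.27659574] 188 [ 308.5 -275.6   60. ]
side pot_center 0.93 [ 493. -320.   60.] [334. 351.]
side pot_center 0.93 [ 405. -194.   59.] [282. 282.]
side pot_center 0.74 [ 317. -285.   62.] [221. 329.]
side pot_center 0.72 [ 385. -347.   65.] [261. 368.]
side honey 0.74 [661. -29.  53.] [407. 218.]
side olives 0.55 [ 636. -259.   68.] [421. 311.]
side tin 0.74 [538. 368.  53.] [340. 122.]
side tin 0.64 [664. -28.  54.] [409. 217.]
side [208.79649123  19.29122807] 285 [ -43.  1312.2   60. ]
side [276.375      275.17567568] 296 [ 395.  -181.2   60. ]
side [218.33786848 322.94104308] 441 [ 309.8 -273.3   60. ]
side [334.13293651 346.06547619] 504 [ 492.9 -312.8   60. ]
side [259.9373913  362.94782609] 575 [ 382.9 -337.5   60. ]
```

View pics/fit_w2.png

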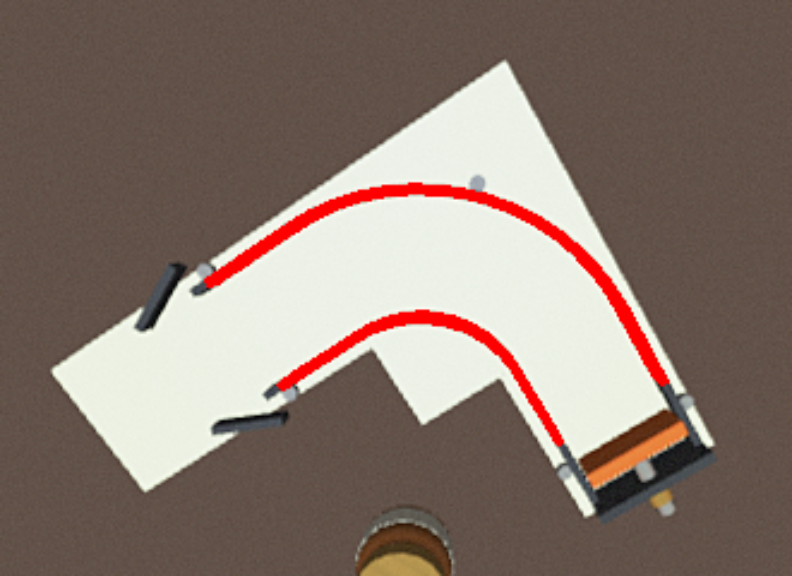

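Request:
{"fn": "apply_moves", "kwargs": {"series": [[1,[-0.01,-0.058,-0.01],-0.18],[1,[-0.02,-0.116,-0.02],-0.36],[1,[-0.03,-0.174,-0.04],-0.54],[1,[-0.04,-0.232,-0.06],-0.72],[1,[-0.05,-0.29,-0.08],-0.9]]}}

```text
time: 4.32
tool_pos: [513.5, -222.5, 266.1]
tcp_rot: [179.9, 0.4, 103.3]
ft_force: [0.3, 0.5, 0.1]
finger_gap: 85.3
```

Request:
{"fn": "apply_moves", "kwargs": {"series": [[1,[-0.01,-0.03,-0.05],-0.1],[1,[-0.02,-0.06,-0.08],-0.12],[1,[-0.023,-0.09,-0.1],-0.12],[1,[-0.023,-0.09,-0.12],-0.12],[1,[-0.023,-0.09,-0.12],-0.12]]}}

```text
time: 4.95
tool_pos: [489.4, -311.2, 143.9]
tcp_rot: [-180.0, 0.2, 96.4]
ft_force: [-0.1, 0.3, 0.3]
finger_gap: 85.7
```

Run:
```python
from h import *
s=sense(); print(s['time'],s['tool_pos'],s['tcp_rot'],s['ft_force'])
p=optics.snapshot('wrist'); cv2.imwrite('pics/w3.png',p['color'])
hsv=cv2.cvtColor(p['color'],cv2.COLOR_BGR2HSV)
m=cv2.inRange(hsv,(100,150,120),(125,255,255))
k,l,st,ce=cv2.connectedComponentsWithStats(m)
for i in range(1,k):
    if st[i,4]>60: print(ce[i],st[i,4],np.round(ray(p,*ce[i],60),1))
```

```text
4.95 [ 489.43025518 -311.21871221  143.94817016] [-179.96151736    0.20534145   96.41420578] [-0.05802415  0.3339602   0.33932859]
[180.71979434   6.78791774] 778 [ 397.2 -199.    60. ]
[ 42.74005305 121.88938992] 3770 [ 309.6 -273.9   60. ]
[101.48863636 125.18181818] 88 [ 346.4 -271.8   60. ]
[323.33321918 211.22157534] 2920 [ 493.  -313.9   60. ]
[162.09493219 227.63704497] 2802 [ 382.7 -338.4   60. ]
```

View pics/w3.png

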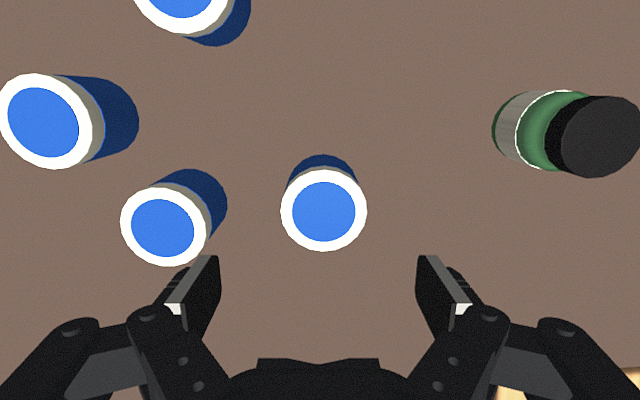

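The enlarged view shows the target's lid at (323,211), with the neighbouring pot at (163,228), clear of the left jaw. The farthest pot is confirmed at (493,-314), so I'm descending.

Request:
{"fn": "apply_moves", "kwargs": {"series": [[1,[0.0036,-0.0027,-0.03],0],[1,[0.0036,-0.0027,-0.06],0],[1,[0.0036,-0.0027,-0.09],0],[1,[0.0036,-0.0027,-0.111],0],[1,[0.0036,-0.0027,-0.111],0]]}}

```text
time: 5.62
tool_pos: [493.7, -312.7, 33.9]
tcp_rot: [-180.0, 0.2, 96.5]
ft_force: [0.3, -0.2, 0.5]
finger_gap: 85.2
```

Request:
{"fn": "apply_moves", "kwargs": {"series": [[0,[0,0,0],0],[0,[0,0,0],0],[0,[0,0,0],0],[0,[0,0,0],0],[0,[0,0,0],0]], "grip_force": 25}}

```text
time: 6.25
tool_pos: [494.9, -313.1, 36.1]
tcp_rot: [179.9, 0.3, 96.5]
ft_force: [-0.8, 3.3, 6.4]
finger_gap: 59.8
```

Request:
{"fn": "apply_moves", "kwargs": {"series": [[0,[0,0,0.025],0],[0,[0,0,0.05],0],[0,[0.002,0.03,0.05],0],[0,[0.005,0.07,0.05],0],[0,[0.009,0.12,0.05],0]]}}

```text
time: 6.88
tool_pos: [504.0, -192.6, 86.7]
tcp_rot: [179.8, 0.3, 96.5]
ft_force: [0.5, 1.2, -3.7]
finger_gap: 59.2
```

Request:
{"fn": "apply_moves", "kwargs": {"series": [[0,[0.004,0.05,0],0],[0,[0.008,0.08,0],0],[0,[0.008,0.088,0],0],[0,[0.008,0.088,0],0],[0,[0.008,0.088,0],0]]}}

```text
time: 7.5
tool_pos: [512.1, -105.6, 86.9]
tcp_rot: [179.8, 0.4, 96.4]
ft_force: [-0.1, -0.5, -3.4]
finger_gap: 59.2
```

Run:
```python
from h import *
s=sense(); print(s['time'],s['tool_pos'],s['tcp_rot'],s['ft_force'],s['finger_gap'])
for n in ['wrist','top']:
    p=optics.snapshot(n); cv2.imwrite(f'pics/{n}4.png',p['color'])
    if n=='wrist':
        hsv=cv2.cvtColor(p['color'],cv2.COLOR_BGR2HSV)
        m=cv2.inRange(hsv,(100,150,120),(125,255,255))
        k,l,st,ce=cv2.connectedComponentsWithStats(m)
        for i in range(1,k):
            if st[i,4]>60: print(ce[i],st[i,4],np.round(ray(p,*ce[i],s['tool_pos'][2]-36+60),1))
```

```text
7.5 [ 512.06893459 -105.64074831   86.85232539] [179.83289887   0.36394497  96.41163107] [-0.0996453  -0.49351065 -3.37808337] 59.24282481837947
[317.79510703 302.95969856] 9156 [ 511.5 -106.2  110.9]
[ 81.06993007 328.88111888] 858 [ 422.3 -127.6  110.9]
```

View pics/wrist4.png

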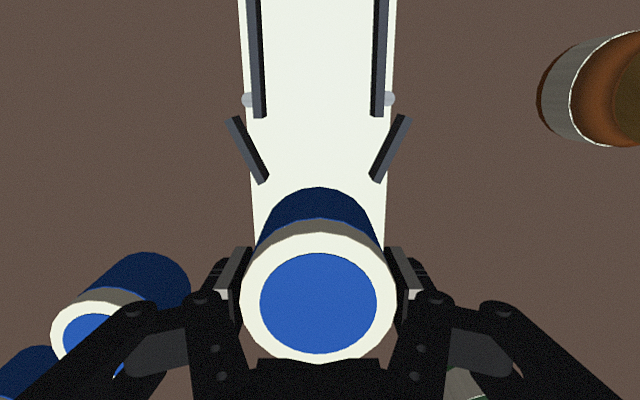

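The picture disagrees with the description. The flare rails look narrower at the entry end, at (266,180) and (375,180), than at the inner end. I'll measure the gap.

```bash
cat >> fit.py <<'E'
G=np.array([596.2,31.2,np.radians(6.9)])
def W2G(w,g=G):
    d=np.array(w,float)[...,:2]-g[:2]; c,s=np.cos(g[2]),np.sin(g[2]); return np.stack([c*d[...,0]+s*d[...,1],-s*d[...,0]+c*d[...,1]],-1)
E
python3 - <<'E'
from fit import *
p=optics.snapshot('wrist'); pickle.dump(p,open('p4.pkl','wb'))
v=p['color'][60:220,200:440]
cv2.imwrite('pics/flare.png',cv2.resize(v,None,fx=3.3,fy=3.3,interpolation=cv2.INTER_CUBIC))
for uv in [(266,110),(373,112)]: print('railend',W2G(ray(p,*uv,24)))
E
```

```text
railend [-128.87434962  -60.29918674]
railend [-68.50713519 -62.04628517]
```

View pics/flare.png

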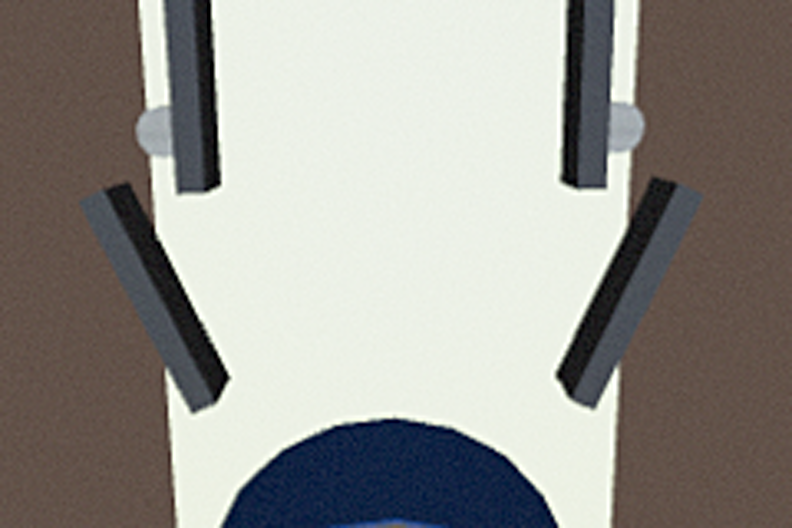

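Run:
```python
from fit import *
p=pickle.load(open('p4.pkl','rb'))
f=lambda a,b:(200+(a+.5)/3.3-.5,60+(b+.5)/3.3-.5)
for n,a,b,z in [('L floor in',230,378,4),('R floor in',557,378,4),('L floor far',130,183,4),('R floor far',655,178,4),('L top end',192,411,24),('R top end',597,408,24),
 ('Ltop out far',80,200,24),('Rtop out far',703,195,24),('railL floor',218,185,4),('railR floor',562,182,4),('railL top outer',177,192,24),('railR top outer',608,187,24)]:
    print(n,np.round(W2G(ray(p,*f(a,b),z)),1))
```

```text
L floor in [-132.  -102.3]
R floor in [ -66.7 -103. ]
L floor far [-148.8  -64.2]
R floor far [-49.5 -64.4]
L top end [-136.3 -103.6]
R top end [ -62.3 -103.8]
Ltop out far [-153.1  -65.7]
Rtop out far [-45.8 -66. ]
railL floor [-132.2  -64.8]
railR floor [-67.1 -64.9]
railL top outer [-136.3  -64.5]
railR top outer [-62.2 -64.5]
```

The mouth really is a 65 mm gate at y≈-103 (x from -132 to -66.7), then a pocket, then the 64 mm lane from y≈-65. The lane centre is at x≈-99.5 in my frame. So I'll keep the pot gripped through both narrow spots, watching the lateral force. Lowering it first.

Request:
{"fn": "apply_moves", "kwargs": {"series": [[0,[0.0,0,-0.015],0.008],[0,[0.0005,0,-0.03],0.008],[0,[0.0005,0,-0.038],0.008],[0,[0.0005,0,-0.042],0.008],[0,[0.0005,0,-0.044],0.008]]}}

```text
time: 8.28
tool_pos: [512.5, -105.5, 42.5]
tcp_rot: [179.9, 0.3, 96.8]
ft_force: [0.1, -0.1, -2.9]
finger_gap: 59.1
```

Request:
{"fn": "apply_moves", "kwargs": {"series": [[0,[0,0,-0.001],0],[0,[0,0,-0.002],0],[0,[0,0,-0.002],0]]}}

```text
time: 8.65
tool_pos: [512.6, -105.5, 40.7]
tcp_rot: [179.8, 0.3, 96.9]
ft_force: [-0.4, 0.7, -3.1]
finger_gap: 59.1
```

```bash
cat > lid.py <<'E'
from fit import *
s=sense(); print(s['time'],s['tool_pos'],s['tcp_rot'],s['ft_force'],s['finger_gap'])
p=optics.snapshot('wrist'); cv2.imwrite('pics/lid%d.png'%p['shot'],p['color']); print(p['shot'])
hsv=cv2.cvtColor(p['color'],cv2.COLOR_BGR2HSV)
m=cv2.inRange(hsv,(100,150,120),(125,255,255))
k,l,st,ce=cv2.connectedComponentsWithStats(m)
for i in range(1,k):
    if st[i,4]>300:
        w=ray(p,*ce[i],64); print(ce[i],st[i,4],np.round(w,1),'G',np.round(W2G(w),1))
print('tcp G',W2G(s['tool_pos']))
E
python3 lid.py
```

```text
8.65 [ 512.63086026 -105.51653578   40.68092871] [179.83557321   0.34884621  96.85064451] [-0.40889992  0.67936212 -3.13141386] 59.13512660727399
12
[317.77664919 302.95696811] 9156 [ 512.2 -106.5   64. ] G [-100.  -126.6]
[ 12.42   389.5575] 400 [ 391.6 -162.6   64. ] G [-226.4 -167.8]
tcp G [ -99.38856946 -125.68661239]
```

Request:
{"fn": "apply_moves", "kwargs": {"series": [[0,[0.0002,0,-0.001],0],[0,[0.0002,0,-0.0015],0],[0,[0.0002,0,-0.0015],0]]}}

```text
time: 9.07
tool_pos: [513.0, -105.6, 40.1]
tcp_rot: [179.8, 0.4, 96.9]
ft_force: [-3.9, 1.4, 6.5]
finger_gap: 59.1
```

Request:
{"fn": "apply_moves", "kwargs": {"series": [[0,[0,0,-0.001],0],[0,[0,0,-0.001],0]]}}

```text
time: 9.32
tool_pos: [513.0, -105.6, 40.0]
tcp_rot: [179.9, 0.4, 96.9]
ft_force: [-5.6, 1.3, 8.3]
finger_gap: 59.2
```

Request:
{"fn": "apply_moves", "kwargs": {"series": [[0,[0,0,0.0006],0],[0,[0,0,0.0008],0],[0,[0,0,0.0008],0]]}}

```text
time: 9.7
tool_pos: [512.9, -105.6, 40.7]
tcp_rot: [179.9, 0.4, 96.9]
ft_force: [-0.4, 0.4, -3.7]
finger_gap: 59.3
```

Request:
{"fn": "apply_moves", "kwargs": {"series": [[0,[-0.0007,0.005,0],0],[0,[-0.0013,0.01,0],0],[0,[-0.0019,0.015,0],0],[0,[-0.0025,0.02,0],0],[0,[-0.0025,0.02,0],0]]}}

```text
time: 10.32
tool_pos: [510.3, -85.1, 40.6]
tcp_rot: [179.9, 0.3, 96.9]
ft_force: [-0.3, 0.3, -3.5]
finger_gap: 59.0
```

```bash
python3 lid.py; ls -t pics|head -1
```

```text
10.325 [510.34432964 -85.09921631  40.62605266] [179.8652973    0.34801701  96.89540693] [-0.30658842  0.26388099 -3.54690317] 59.006486485418144
13
[317.80296911 302.96801659] 9161 [509.9 -86.1  64. ] G [ -99.8 -106.1]
tcp G [ -99.2056673  -105.14247202]
lid13.png
```

Request:
{"fn": "apply_moves", "kwargs": {"series": [[0,[-0.0007,0.005,0],0],[0,[-0.0013,0.01,0],0],[0,[-0.0019,0.015,0],0],[0,[-0.0025,0.02,0],0],[0,[-0.0025,0.02,0],0]]}}

```text
time: 11.0
tool_pos: [507.8, -64.9, 40.6]
tcp_rot: [179.9, 0.4, 96.9]
ft_force: [-0.1, 0.0, -3.8]
finger_gap: 59.3
```

```bash
python3 lid.py; ls -t pics|head -1
```

```text
11.0 [507.84874253 -64.92405588  40.62951248] [179.86227342   0.35304623  96.91825234] [-0.06986146  0.03078465 -3.76323767] 59.26570794789916
14
[317.79589385 302.95467948] 9157 [507.4 -65.9  64. ] G [-99.8 -85.7]
tcp G [-99.25939973 -84.81362143]
lid14.png
```

View pics/lid14.png

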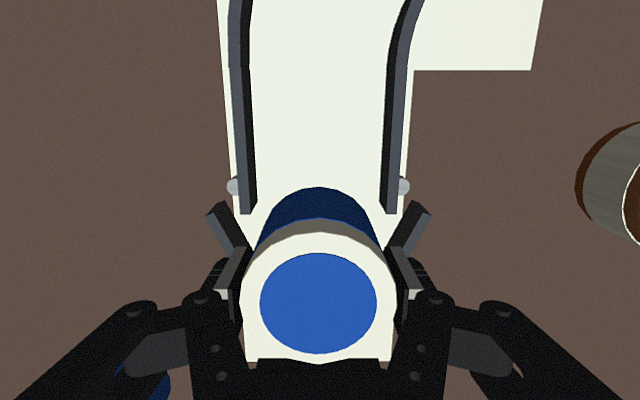

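The pot passed the first gate without contact. Its lid at (318,303) sits centred between the rail ends at (250,212) and (388,212).

Request:
{"fn": "apply_moves", "kwargs": {"series": [[0,[-0.0007,0.006,0],0],[0,[-0.0015,0.012,0],0],[0,[-0.0022,0.018,0],0],[0,[-0.0029,0.024,0],0],[0,[-0.0029,0.024,0],0]]}}

```text
time: 11.68
tool_pos: [505.0, -40.6, 40.7]
tcp_rot: [179.9, 0.4, 97.0]
ft_force: [-0.2, 0.2, -3.7]
finger_gap: 59.2
```

Request:
{"fn": "apply_moves", "kwargs": {"series": [[0,[-0.0007,0.006,0],0],[0,[-0.0015,0.012,0],0],[0,[-0.0022,0.018,0],0],[0,[-0.0025,0.021,0],0],[0,[-0.0025,0.021,0],0]]}}

```text
time: 12.3
tool_pos: [502.4, -19.4, 40.7]
tcp_rot: [179.9, 0.4, 97.0]
ft_force: [-0.1, 0.0, -2.7]
finger_gap: 59.1
```

```bash
python3 lid.py
```

```text
12.3 [502.42069301 -19.3990508   40.65382828] [179.86104339   0.35725175  96.97650532] [-0.05851994  0.04319322 -2.70126946] 59.12170967940806
15
[317.78360083 302.99825308] 9159 [502.  -20.4  64. ] G [-99.7 -39.9]
tcp G [-99.17890555 -38.96622969]
```

Request:
{"fn": "apply_moves", "kwargs": {"series": [[0,[0,0,-0.0006],0],[0,[0,0,-0.0006],0],[0.5,[0,0,-0.0006],0],[1,[0,0,-0.0006],0],[1,[0,0,-0.0006],0]]}}

```text
time: 12.98
tool_pos: [502.9, -19.7, 40.5]
tcp_rot: [179.8, 0.4, 97.0]
ft_force: [-0.4, -0.3, -0.4]
finger_gap: 85.1
```

Request:
{"fn": "apply_moves", "kwargs": {"series": [[1,[0,0,0.0],0],[1,[0,0,0.02],0],[1,[0,0,0.05],0],[0.5,[0.003,-0.025,0.06],0],[0,[0.007,-0.057,0.06],0]]}}

```text
time: 13.6
tool_pos: [511.1, -77.1, 102.2]
tcp_rot: [179.6, 0.4, 97.0]
ft_force: [0.6, 0.3, -0.4]
finger_gap: 51.4
```

```bash
python3 lid.py; ls -t pics|head -1; python3 -c "
from h import *
p=optics.snapshot('side');cv2.imwrite('pics/side5.png',cv2.resize(p['color'][120:280,280:480],None,fx=4,fy=3.75))"
```

```text
13.6 [511.14631221 -77.0725508  102.22453005] [179.64276662   0.43285413  97.04909971] [ 0.64853538  0.29195455 -0.38170968] 51.42785978586373
16
[314.31898565 128.31314648] 5994 [502.2 -20.2  64. ] G [-99.5 -39.7]
tcp G [-97.44519499 -97.27028856]
lid16.png
```

View pics/side5.png

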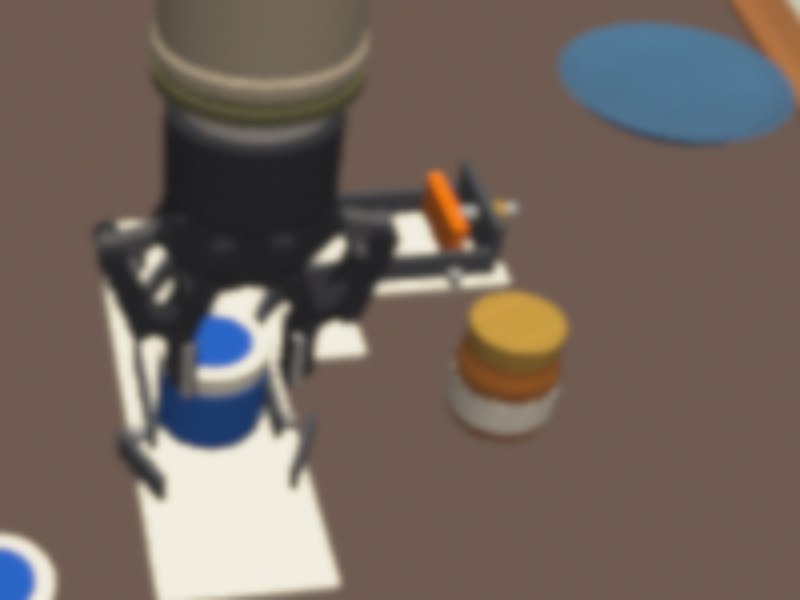

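View pics/lid16.png

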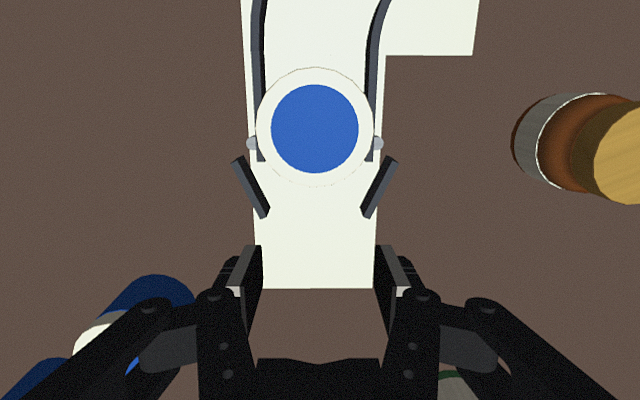

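The pot stands centred in the lane at (314,128). Closing the fingers and lowering them behind it.

Request:
{"fn": "apply_moves", "kwargs": {"series": [[0,[-0.002,0,0],0],[0,[-0.002,0,-0.01],0],[0,[-0.002,0,-0.035],0],[0,[-0.002,0,-0.06],0],[0,[-0.002,0,-0.076],0]]}}

```text
time: 14.32
tool_pos: [507.4, -78.1, 23.2]
tcp_rot: [179.9, 0.4, 96.9]
ft_force: [-0.6, 0.0, 0.7]
finger_gap: -0.0
```

```bash
sed -i 's/^G=.*/G=np.array([596.7,31.3,np.radians(6.9)])/' fit.py; python3 lid.py
python3 - <<'E'
from fit import *
# pusher plan: pot center arc-length s from y=-39.7; pusher TCP d behind along own tangent approx (chord)
def lane(s): # s=0 at bend start
    if s<0: return np.array([-100,s]),90.
    L=50*np.pi
    if s<L:
        a=s/100; return np.array([-100*np.cos(a),100*np.sin(a)]),90-np.degrees(a)
    return np.array([s-L,100.]),0.
from scipy.optimize import brentq
c,sn=np.cos(G[2]),np.sin(G[2])
for d in (41,):
  for s in list(range(-40,200,10)):
    P,_=lane(s)
    # pusher point: on lane behind at chord distance d
    u=brentq(lambda u:np.linalg.norm(lane(u)[0]-P)-d,s-60,s-20)
    Q,h=lane(u); dirn=np.degrees(np.arctan2(*(P-Q)[::-1]))
    w=np.array([c*Q[0]-sn*Q[1]+G[0],sn*Q[0]+c*Q[1]+G[1]])
    print(s,np.round(P),'tcpW',np.round(w,1),'yaw',round(dirn+6.9,1))
E
```

```text
14.325 [507.36289363 -78.1044584   23.19598987] [179.85849155   0.40577362  96.90653203] [-0.61933394  0.03640619  0.70505713] -0.037257960705225295
18
[326.40696272 154.94569477] 19906 [502.1 -19.6  64. ] G [-100.   -39.2]
tcp G [-101.83357404  -97.87940177]
-40 [-100  -40] tcpW [507.2 -61.1] yaw 96.9
-30 [-100  -30] tcpW [506.  -51.2] yaw 96.9
-20 [-100  -20] tcpW [504.8 -41.3] yaw 96.9
-10 [-100  -10] tcpW [503.6 -31.3] yaw 96.9
0 [-100.    0.] tcpW [502.3 -21.4] yaw 96.9
10 [-100.   10.] tcpW [501.2 -11.5] yaw 96.2
20 [-98.  20.] tcpW [500.   -1.6] yaw 94.1
30 [-96.  30.] tcpW [498.8   8.2] yaw 90.6
40 [-92.  39.] tcpW [497.6  18. ] yaw 85.8
50 [-88.  48.] tcpW [496.8  28. ] yaw 80.1
60 [-83.  56.] tcpW [496.9  38. ] yaw 74.4
70 [-76.  64.] tcpW [498.1  47.9] yaw 68.6
80 [-70.  72.] tcpW [500.2  57.6] yaw 62.9
90 [-62.  78.] tcpW [503.3  67.1] yaw 57.2
100 [-54.  84.] tcpW [507.4  76.3] yaw 51.4
110 [-45.  89.] tcpW [512.3  85. ] yaw 45.7
120 [-36.  93.] tcpW [518.1  93.1] yaw 40.0
130 [-27.  96.] tcpW [524.7 100.7] yaw 34.2
140 [-17.  99.] tcpW [532.  107.5] yaw 28.5
150 [ -7. 100.] tcpW [539.9 113.6] yaw 22.8
160 [  3. 100.] tcpW [548.4 118.9] yaw 17.1
170 [ 13. 100.] tcpW [557.5 123.3] yaw 12.5
180 [ 23. 100.] tcpW [567.  126.8] yaw 9.2
190 [ 33. 100.] tcpW [576.7 129.3] yaw 7.4
```

Request:
{"fn": "apply_moves", "kwargs": {"series": [[0,[0.001,0.003,0.003],0],[0,[0.0012,0.007,0.003],0],[0,[0.0008,0.011,0.003],0],[0,[0.0004,0.015,0.003],0],[0,[0.0,0.019,0.003],0]]}}

```text
time: 15.0
tool_pos: [506.8, -59.1, 25.1]
tcp_rot: [179.9, 0.4, 96.9]
ft_force: [1.3, -2.4, 0.8]
finger_gap: -0.3
```

Contact at about 2.4 N. Pushing up the straight.

Request:
{"fn": "apply_moves", "kwargs": {"series": [[0,[-0.0005,0.006,0.0],0],[0,[-0.0012,0.012,0.0],0],[0,[-0.0019,0.018,0.0],0],[0,[-0.0026,0.024,0.0],0],[0,[-0.0032,0.029,0.0],0]]}}

```text
time: 15.62
tool_pos: [503.5, -29.6, 25.0]
tcp_rot: [179.9, 0.4, 96.9]
ft_force: [0.7, -2.4, 0.7]
finger_gap: 0.0
```

```bash
python3 lid.py
```

```text
15.625 [503.49077982 -29.63133126  25.04395689] [179.91650806   0.41064479  96.90882563] [ 0.71359081 -2.36341767  0.72078047] 0.0030285278090637193
19
[317.77977104 204.94718518] 16946 [497.8  13.6  64. ] G [-100.4   -5.7]
tcp G [-99.85423519 -49.2921654 ]
```

Request:
{"fn": "apply_moves", "kwargs": {"series": [[0,[-0.0009,0.007,0.0],0],[0,[-0.0018,0.0145,0.0],-0.005],[0,[-0.0027,0.022,0.0],-0.02],[0,[-0.0036,0.03,0.0],-0.06],[0,[-0.0046,0.037,0.0],-0.11]]}}

```text
time: 16.3
tool_pos: [498.5, 8.5, 24.9]
tcp_rot: [179.9, 0.4, 90.5]
ft_force: [1.3, -3.1, 1.9]
finger_gap: 0.3
```

```bash
python3 lid.py
```

```text
16.3 [498.50853828   8.49657478  24.87257922] [179.94426307   0.38697824  90.50484307] [ 1.26475771 -3.13323528  1.90440401] 0.3360125196877723
20
[312.93847502 204.7464797 ] 17115 [496.3  52.1  64. ] G [-97.2  32.7]
tcp G [-100.21982596  -10.841856  ]
```

Request:
{"fn": "apply_moves", "kwargs": {"series": [[0,[-0.0006,0.0075,0.0],-0.06],[0,[-0.0012,0.0145,0.0],-0.12],[0,[-0.0016,0.0215,0.0],-0.19],[0,[-0.0016,0.0285,0.0],-0.26],[0,[-0.0011,0.0355,0.0],-0.33]]}}

```text
time: 16.98
tool_pos: [497.4, 44.5, 24.9]
tcp_rot: [179.9, 0.4, 71.4]
ft_force: [1.5, -6.0, 0.6]
finger_gap: -0.2
```

```bash
python3 lid.py
```

```text
16.975 [497.40672045  44.51431859  24.85641953] [179.91781498   0.39539942  71.3501287 ] [ 1.51372484 -5.95872854  0.61685246] -0.1530865490473146
21
[311.81000623 204.79376309] 17669 [509.5  86.4  64. ] G [-80.   65.2]
tcp G [-96.98660582  25.04739252]
```

Request:
{"fn": "apply_moves", "kwargs": {"series": [[0,[0.0013,0.0065,0.0],-0.07],[0,[0.0029,0.0133,0.0],-0.15],[0,[0.0052,0.0202,0.0],-0.22],[0,[0.008,0.027,0.0],-0.29],[0,[0.0114,0.0335,0.0],-0.37]]}}

```text
time: 17.65
tool_pos: [508.0, 78.6, 24.4]
tcp_rot: [180.0, 0.5, 49.9]
ft_force: [-1.1, -5.4, 0.9]
finger_gap: 0.1
```

```bash
python3 lid.py; python3 -c "
from h import *
p=optics.snapshot('side');cv2.imwrite('pics/side6.png',cv2.resize(p['color'][120:280,280:480],None,fx=4,fy=3.75))"
```

```text
17.65 [507.99518425  78.5998556   24.37629855] [179.98634112   0.4514682   49.90303089] [-1.07432627 -5.37981262  0.89858644] 0.0947673614542129
22
[308.95503607 205.14613277] 17881 [534.2 113.6  64. ] G [-52.1  89.2]
tcp G [-82.37990197  57.61399508]
```

View pics/side6.png

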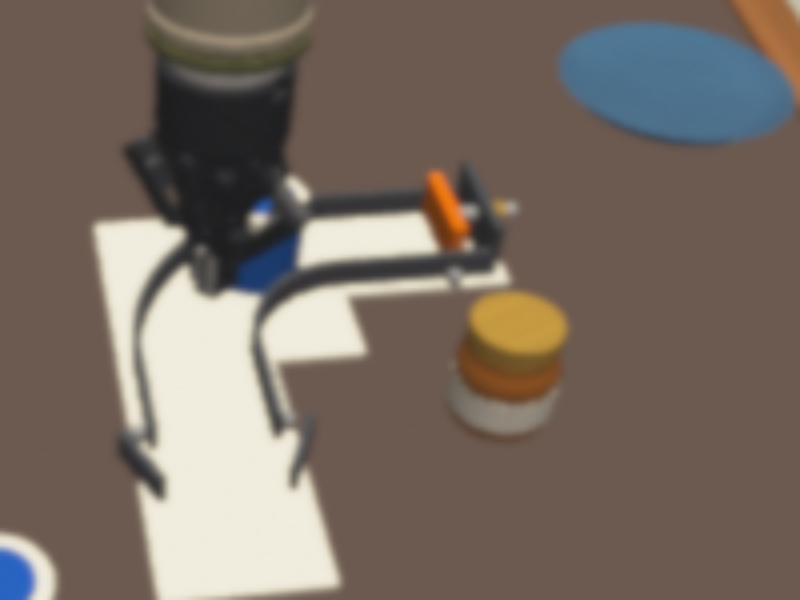

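The pot has passed the bend's middle. Pushing on round it.

Request:
{"fn": "apply_moves", "kwargs": {"series": [[0,[0.004,0.006,0.0],-0.07],[0,[0.0083,0.012,0.0],-0.14],[0,[0.013,0.0178,0.0],-0.22],[0,[0.018,0.0233,0.0],-0.29],[0,[0.0235,0.0285,0.0],-0.37]]}}

```text
time: 18.38
tool_pos: [530.4, 107.3, 23.7]
tcp_rot: [-180.0, 0.6, 28.8]
ft_force: [-2.4, -4.4, 0.4]
finger_gap: 0.1
```

```bash
python3 lid.py
```

```text
18.375 [530.41516205 107.30039368  23.6555597 ] [-179.95225539    0.55915106   28.82251388] [-2.35869806 -4.38993862  0.44102576] 0.060661291303962854
24
[308.89401935 205.86384125] 18192 [567.8 130.4  64. ] G [-16.8 101.9]
tcp G [-56.67431248  83.41319971]
```

Request:
{"fn": "apply_moves", "kwargs": {"series": [[0,[0.0045,0.0035,0.0005],-0.05],[0,[0.009,0.0068,0.001],-0.1],[0,[0.0135,0.0094,0.001],-0.15],[0,[0.018,0.0116,0.001],-0.2],[0,[0.0225,0.0135,0.001],-0.25]]}}

```text
time: 19.05
tool_pos: [552.4, 121.3, 24.2]
tcp_rot: [-179.9, 0.6, 14.4]
ft_force: [-3.7, -3.0, 1.0]
finger_gap: -0.1
```

```bash
python3 lid.py; ls -t pics | head -1
python3 - <<'E'
from fit import *
p=pickle.load(open('p2.pkl','rb'))[0]
hsv=cv2.cvtColor(p['color'],cv2.COLOR_BGR2HSV)
m=cv2.inRange(hsv,(3,150,60),(18,255,255)); m[:150]=0; m[225:]=0; m[:,:360]=0
k,l,st,ce=cv2.connectedComponentsWithStats(m); i=1+np.argmax(st[1:,4]); print(st[i],ce[i])
ys,xs=np.where(l==i)
P=np.array([W2G(ray(p,x,y,41)) for x,y in zip(xs,ys)]); print('x range as if z=41',np.percentile(P[:,0],[1,5,50,95,99]))
P=np.array([W2G(ray(p,x,y,4)) for x,y in zip(xs,ys)]); print('as if z=4',np.percentile(P[:,0],[1,5,50,95,99]))
E
```

```text
19.05 [552.38384245 121.27146507  24.15459424] [-179.92124063    0.63713126   14.39455169] [-3.70635739 -2.96847923  0.96527229] -0.0921552868887848
25
[305.97046928 205.27314533] 18049 [594.4 135.1  64. ] G [ 10.2 103.3]
tcp G [-33.18630337  94.64383559]
lid25.png
[372 171  45  32 600] [393.47166667 185.75666667]
x range as if z=41 [57.11318667 58.06555352 66.89990553 75.41027399 76.25449282]
as if z=4 [69.74204156 70.77512844 80.35825619 89.58994043 90.50571295]
```

View pics/lid25.png

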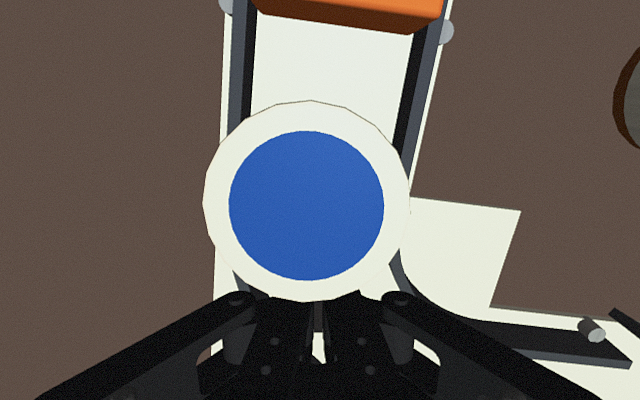

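The pot is at x≈10, and the pad's lower face edge, at about row 30, puts the pad face near x≈70. That leaves roughly 29 mm, so I'll do 21 mm of it now.

Request:
{"fn": "apply_moves", "kwargs": {"series": [[0,[0.0045,0.0017,0.0],-0.03],[0,[0.009,0.0033,0.0],-0.06],[0,[0.0135,0.0047,0.0],-0.08],[0,[0.0175,0.0058,0.0],-0.1],[0,[0.0205,0.0065,0.0],-0.115]]}}

```text
time: 19.73
tool_pos: [574.0, 128.2, 24.4]
tcp_rot: [-179.9, 0.6, 7.6]
ft_force: [-1.1, -0.3, -0.2]
finger_gap: -0.2
```

```bash
python3 lid.py
```

```text
19.725 [573.97395735 128.23651266  24.40146646] [-179.90862539    0.55865419    7.60798455] [-1.07698304 -0.27352064 -0.24149626] -0.18435612376561092
26
[308.11493485 204.77692393] 17958 [617.4 136.3  64. ] G [ 33.2 101.8]
tcp G [-10.91579949  98.96466957]
```

Request:
{"fn": "apply_moves", "kwargs": {"series": [[0,[0.001,0.0002,0.0],0],[0,[0.002,0.0003,0.0],0],[0,[0.003,0.0004,0.0],0],[0,[0.004,0.0005,0.0],0]]}}

```text
time: 20.27
tool_pos: [578.3, 128.8, 24.5]
tcp_rot: [-179.9, 0.5, 7.6]
ft_force: [-2.6, -0.7, 0.6]
finger_gap: -0.2
```

Request:
{"fn": "apply_moves", "kwargs": {"series": [[0,[0.0007,0.0001,0.0],0],[0,[0.0014,0.0002,0.0],0]]}}

```text
time: 20.52
tool_pos: [579.7, 129.0, 24.6]
tcp_rot: [-179.9, 0.5, 7.6]
ft_force: [-2.0, -0.3, 0.3]
finger_gap: 0.2
```

Request:
{"fn": "apply_moves", "kwargs": {"series": [[0,[0.0006,0.0001,0.0],0],[0,[0.0012,0.0002,0.0],0]]}}

```text
time: 20.78
tool_pos: [580.6, 129.1, 24.4]
tcp_rot: [-179.9, 0.6, 7.6]
ft_force: [-5.3, 0.1, 2.7]
finger_gap: 0.1
```

The force has stepped up to 5.3 N, so the pot has met the pad. Pressing in small steps.

Request:
{"fn": "apply_moves", "kwargs": {"series": [[0,[0.0005,0.0001,0.0],0],[0,[0.0006,0.0001,0.0],0]]}}

```text
time: 21.02
tool_pos: [580.5, 129.3, 24.2]
tcp_rot: [-179.9, 0.7, 7.6]
ft_force: [-6.4, -0.6, 2.3]
finger_gap: 0.4
```

Request:
{"fn": "apply_moves", "kwargs": {"series": [[0,[0.0009,0.0001,0.0],0],[0,[0.0009,0.0001,0.0],0]]}}

```text
time: 21.28
tool_pos: [580.4, 129.4, 23.9]
tcp_rot: [-179.9, 0.8, 7.6]
ft_force: [-7.9, 0.6, 2.3]
finger_gap: 0.0
```

Request:
{"fn": "apply_moves", "kwargs": {"series": [[0,[0.0012,0.0001,0.0],0],[0,[0.0012,0.0001,0.0],0],[0,[0.0012,0.0001,0.0],0],[0,[0.0012,0.0001,0.0],0],[0,[0.0012,0.0001,0.0],0]]}}

```text
time: 21.9
tool_pos: [580.3, 129.5, 23.5]
tcp_rot: [-179.9, 1.0, 7.6]
ft_force: [-8.5, -0.3, 4.5]
finger_gap: 0.1
```

Request:
{"fn": "apply_moves", "kwargs": {"series": [[0,[0.0014,0.0001,0.0],0],[0,[0.0014,0.0001,0.0],0],[0,[0.0014,0.0001,0.0],0],[0,[0.0014,0.0001,0.0],0],[0,[0.0014,0.0001,0.0],0]]}}

```text
time: 22.52
tool_pos: [580.0, 129.6, 23.0]
tcp_rot: [-179.9, 1.2, 7.6]
ft_force: [-9.5, -1.4, 5.6]
finger_gap: 0.5
```

```bash
python3 lid.py
```

```text
22.525 [580.03871252 129.57853668  23.03250211] [-179.8752217     1.16360121    7.6125585 ] [-9.51416739 -1.37818605  5.55428451] 0.4928332073941431
27
[309.19747244 207.90312883] 17962 [623.7 137.3  64. ] G [ 39.5 102. ]
tcp G [-4.73374275 99.56837326]
```

Held at 8–9.5 N for over 1.2 s, and the pot's x≈39.5 agrees with the pad estimate. One slightly firmer hold for margin, then release.

Request:
{"fn": "apply_moves", "kwargs": {"series": [[0,[0.0016,0.0001,0.0005],0],[0,[0.0017,0.0001,0.0005],0],[0,[0.0017,0.0001,0.0005],0],[0,[0.0017,0.0001,0.0005],0],[0,[0.0017,0.0001,0.0005],0]]}}

```text
time: 23.2
tool_pos: [580.0, 129.7, 23.1]
tcp_rot: [-179.9, 1.4, 7.6]
ft_force: [-10.7, -0.7, 5.2]
finger_gap: 0.2
```

Request:
{"fn": "apply_moves", "kwargs": {"series": [[0,[-0.001,0,0.0],0],[0,[-0.004,-0.0005,0.0],0],[0,[-0.01,-0.0012,0.0],0],[0,[-0.018,-0.002,0.005],0],[0,[-0.02,-0.002,0.03],0]]}}

```text
time: 23.82
tool_pos: [557.6, 127.4, 51.8]
tcp_rot: [-179.9, 1.6, 7.6]
ft_force: [-0.2, -0.7, 1.0]
finger_gap: -0.3
```

Request:
{"fn": "apply_moves", "kwargs": {"series": [[0,[0,0,0.04],0],[0,[-0.03,0,0.08],0],[0,[-0.06,0,0.12],0],[0,[-0.08,0,0.15],0],[0,[-0.08,0,0.15],0]]}}

```text
time: 24.45
tool_pos: [478.3, 127.8, 205.5]
tcp_rot: [-179.9, 1.2, 7.7]
ft_force: [0.3, 0.6, 0.3]
finger_gap: 0.0
```

```bash
python3 lid.py
python3 - <<'E'
from fit import *
for n in ['side','top']:
    p=optics.snapshot(n); cv2.imwrite(f'pics/{n}9.png',p['color'])
    for q in ['honey','olives','tin']:
        for d in spotter.search_frame(p,q)[:1]: print(n,q,np.round(c2w(p,d['xyz'])))
    a=p['color'][120:280,280:480] if n=='side' else p['color'][100:260,160:460]
    cv2.imwrite(f'pics/{n}9c.png',cv2.resize(a,None,fx=2.6,fy=2.6))
E
ls -t pics|head -4
```

```text
24.45 [478.25659819 127.78104221 205.49645132] [-179.85395776    1.23083893    7.65519698] [0.2875875  0.63501803 0.30461971] 0.01140413289758249
28
[331.16152263   9.11111111] 972 [608.2 135.2  64. ] G [ 23.9 101.7]
[622.00520382 303.75715525] 1153 [ 396.6 -176.9   64. ] G [-223.6 -182.7]
tcp G [-105.99462933  110.01167889]
side honey [663. -28.  54.]
side olives [ 640. -259.   63.]
side tin [538. 367.  53.]
top honey [654. -15.  70.]
top olives [ 637. -236.   78.]
top tin [531. 394.  77.]
top9c.png
top9.png
side9c.png
side9.png
```

View pics/side9c.png

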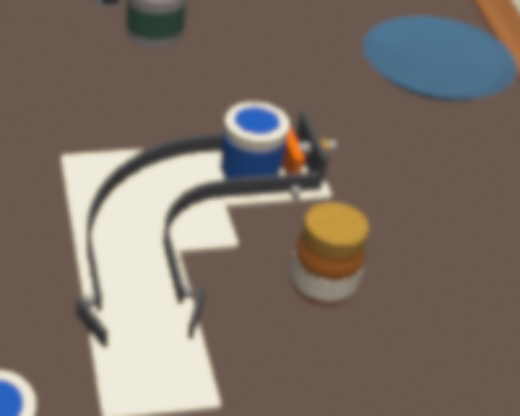

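View pics/lid28.png

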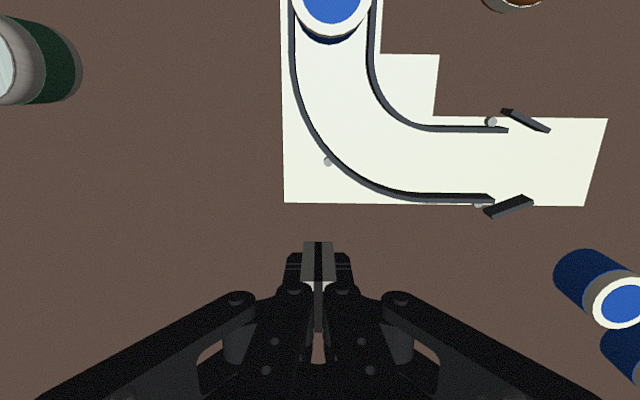

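The pot stands upright against the orange pad, between the rails, and the gripper is clear. One last measurement from the fixed cameras, then I hand in.

Run:
```python
from fit import *
for n in ['side','top']:
    p=optics.snapshot(n)
    m=cv2.inRange(cv2.cvtColor(p['color'],cv2.COLOR_BGR2HSV),(100,150,120),(125,255,255))
    k,l,st,ce=cv2.connectedComponentsWithStats(m)
    for i in range(1,k):
        w=ray(p,*ce[i],64)
        if st[i,4]>60: print(n,np.round(w,1),np.round(W2G(w),1))
s=sense(); print(s['time'],s['ft_force'],np.abs(s['qd']).max())
print(hand_in())
```

```text
side [ -39.5 1297.4   64. ] [-479.5 1333.4]
side [620.4 140.5  64. ] [ 36.7 105.6]
side [ 395.5 -184.2   64. ] [-225.6 -189.7]
side [ 310.9 -275.5   64. ] [-320.6 -270.3]
side [ 383.4 -339.2   64. ] [-256.2 -342.2]
top [ 394.3 -182.8   64. ] [-226.7 -188.3]
top [ 382.1 -338.4   64. ] [-257.5 -341.2]
top [ 308.8 -274.5   64. ] [-322.5 -269. ]
25.0 [-0.56995385 -0.21910686 -0.79005902] 0.2959123776433612
the job is handed in; nothing more can be done
None
```

The job is handed in at 25.0 s: the pot was left standing upright against the orange pad and the gripper was clear. The hand-in gave no verdict.

**What I did:** I took the farthest of the four blue pots right of the guide, world (493, -314). I stood it on the plate before the mouth and slid it gripped, barely off the plate (under 1 mm), past the rail ends into the straight. Then I released it and pushed it round the bend with shut fingers. The push force in the lane and bend was at most about 6 N.

**At the stop:** The pot met the pad at guide x ≈ 40 mm, about 10 mm short of the full-back home point. I pressed at 8 to 10.7 N for nearly 2 s, then backed off.

**Last checks:**
- **Position:** With the pot pressed, the wrist view put it at guide (39.5, 102.0).
- **Disagreement:** The side camera put the pot at (36.7, 105.6) after release. It had also put the guide about 4 mm off in y, so I trust the wrist view. The 5 mm limit across the lane therefore rests on the wrist view.
- **Not seen:** The arm hid the pot from the top camera, so that view gave no reading.
- **Bystanders:** The honey and olive jars and the tin read unchanged in the side view. In the top view the olives were unchanged, while the honey read about 5 mm off and the tin 14–19 mm off. I take both as detector noise, because the arm never came near the tin.
- **Flare:** The camera showed the flare rails narrowing to about 65 mm at the entry end, the reverse of the description. That is why I kept the pot gripped through there; I felt no lateral force.

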